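Square a test bar against the jig rail and flip the hold-down onto it

ROBOT

A 6-joint arm with a two-finger parallel gripper is mounted at the origin on the work surface. World frame = base frame: x ahead of the robot, y to its left, z up, the work surface at z = 0. Lengths are in mm, angles in degrees, forces in N, time in s.
With the tool pointing down it reaches from about 350 to 875 mm from the base axis. Payload 15.5 kg.
Tool frame: the origin (TCP) lies on the centre line of the jaws, within the pads' length; the fingertips stand 8 mm ahead of it and the grasp point (between the pads) lies 11 mm behind it; z points along the fingers, y is the line along which they close (so a half turn about z gives the same grasp; the last joint's range is limited). The gripper opens to 85 mm and grips with 20 to 120 N. Pads are 22 mm wide; open, the fingers measure 114 mm over their backs; the gripper's body (76 mm by 85 mm) begins 54 mm behind the grasp point. The pads swing forward as they close: fully open they stand 13 mm farther back than shut.
Start: joints at [71.763, 28.281, 77.091, -0, 74.628, -5.472], TCP at [138.096, 609.554, 239.277] pointing down, gripper open.
Joint ranges: [-166.48, 166.48], [-47.26, 123.95], [12.59, 153.08], [-70.14, 250.14], [6.76, 159.57], [-176.63, 176.63]. Speed limits (degrees/s): [108.29, 108.29, 147.25, 172.46, 172.46, 172.46].

INTERFACE

Orientations are given as [roll, pitch, yaw] about the fixed x, y, z axes, in that order (R = Rz(yaw) Ry(pitch) Rx(roll)).
In Python, from station import env, optics, workorder, nets gives the robot as it stands. The module is installed in compiled form; this text tells all that it offers.
- The arm moves only by the tool move_arm, never from a script. Its argument "increments" is a list that holds one entry, the list of rows, each a list of 7 numbers: the opening, from -1 (shut) to 1 (fully open), then the shift along the tool's x, y, z in m, then the turn, a rotation vector about the tool's x, y, z in rad. A call has 1 to 20 rows; each row is the pose to reach, as a shift and turn from the pose commanded when the call began, along the tool's axes at that moment; what a row does not reach only later rows make up. A row lasts 1/8 s, in which the tool goes at most 62.5 mm and 10.7 degrees, less where a joint would pass 70% of its speed; a pose out of reach is approached as far as the arm can. A call with a gripper value outside its range is refused whole. The fingers move at their own pace and stop on an object; "force" is the grip in N (left out, the last holds). Time passes only in rows, so rows that repeat a pose let the fingers close. It gives the time, the measured TCP pose, the force, the opening and the grip force at its end, in the units of the state.
- env.observe(): the state, without advancing time (a new reading comes with each control period).
- optics.get_image(name): name is "side" or "top" or "wrist"; returns (picture, depth): 384x512x3 uint8, blue, green, red; 384x512 float32, mm along the optical axis (not along the pixel's ray), 0 where there is no reading.
- optics.calibration(name): a dict with "intrinsics" (3x3 intrinsics, pixels), "world_from_camera" (4x4, takes a point from camera to world coordinates). Camera axes: x right, y up, looking along -z (the intrinsics and any distortion apply to the point x, -y, -z); pixel columns grow to the right and rows downward; lengths in mm; the calibration is good to about 2 mm. The wrist camera is an equidistant fisheye: a pixel r from the principal point sees the ray r / f radians off the axis. A picture is of the moment at which its call begins: read the wrist's pose just before it. calibration takes no time and is no camera call; for the wrist camera it gives the pose at the moment of the call.
- workorder.close_job(): hands the job in; it is judged then, once.
Trained networks look in the newest picture that a camera, given by its name, has taken for a name from the list of things; names that differ only in an ending like _2 or _b are one class to them, and where a whole thing is asked for, a point or a joint stands for the part that bears it (a point fixed in the world has none). Each returns a list of dicts, best first, with "p" (0 to 1); they miss things now and then, are a little off and sometimes report something else, mostly with a low value. They report only what shows in the picture. A call takes as long as a camera call. They do not tell look-alikes from the thing itself.
- nets.find_in(camera, thing): "position" ([row, column] in pixels, amid what is visible of it).
- nets.tip_of(camera, thing): "position" ([row, column] in pixels: a listed point, or the origin of a listed thing).
The state is a dict: "time": time; "joints": joint angles; "joint_vel": joint speeds; "tau": joint torques, N m; "eef_pos": TCP position; "orientation": TCP orientation; "wrist_force": force on the tool from outside, world axes, zero at the start; "moment": the same for the moment, N m; "finger_gap": opening from 0.0 (shut) to 1.0 (fully open); "grasp_force": force on a finger pad.
Only numpy, scipy, OpenCV 4.12 (cv2) and the standard library are available. Lean on these libraries where they do the work, as an engineer would, in place of code of your own. Each camera call takes 0.05 s, during which the arm holds its last target. There are 200 camera calls.

TASK

On the squaring jig, push the aluminium test bar at points either side of its orange sensor strip, never touching that strip with the robot, until the bar lies flush and parallel against the whole red rail; keep it flat on the bed, do not lift it. Then swing the yellow-handled hold-down over its top point so that it drops and rests on the bar, and leave the bar flush under it with the robot clear. Leave the brass weight, the screwdriver and the caliper where they are.

Things in the scene. Friction and masses are not known exactly. Their poses are not given: they have to be found in the camera images.
- jig: Fixed jig, turned up to 26 deg. Dark steel bed 250 (x) x 340 (y) mm; origin: centre of its underside, on the bench; bed top at z = 12 mm. Red rail along jig y (-155 to 155 mm): bar-side face at x = 45 mm, facing -x (roughly the robot), flange 8 mm thick, top at z = 37 mm. Behind it the hold-down's steel clevis: x 59 to 81, y -19 to 19, up to z = 57 mm.
- bar: Loose aluminium bar, 40 (x) x 240 (y) x 16 mm (z), 0.3 to 0.6 kg, flat on the bed on the robot's side of the rail, askew. Origin: centre of its underside; long axis y; x points toward the rail. The orange sensor strip is bonded along the middle of its robot-side edge (x = -20 mm). Slides on the bed with a push of about 1 to 6 N. Flush at the rail, its origin is at jig x = 25 mm.
- sensor: Fragile orange sensor strip bonded to the bar (same origin and axes as bar): it covers bar x = -32 to -20 mm, y = -55 to +55 mm, z = 3 to 13 mm. The robot must not touch it.
- bar_end_left (a point): Point on the bar's rail-side long edge at its +y end (bar frame 20, 120, 8 mm). It touches the rail when flush: jig x = 45 mm.
- bar_end_right (a point): Point on the bar's rail-side long edge at its -y end (bar frame 20, -120, 8 mm). It touches the rail when flush: jig x = 45 mm.
- rail_face (a point): Middle of the rail's bar-side face, at jig (45, 0, 20) mm; axes as the jig's.
- hold_down_hinge (a point): Hinge axis of the hold-down, at jig (70, 0, 47) mm; the axis runs along jig y.
- hold_down_bar (a point): Centre of the hold-down's yellow cross-bar handle (14 mm diameter, 64 mm long along jig y), at the end of its arm, 80 mm from the hinge. Arm: steel, 16 mm wide (y), 10 mm thick. At the start the handle is at jig (104, 0, 120) mm, with free space behind it (at larger jig x).
- hold_down (a joint): Hinge angle (rad): 0 = up, leaning 25 deg back from the bar on its stop (the start); 0.44 = upright, over-centre; past that its weight (0.35 kg, damped) drops it toward the bar in about a second; 2.01 = arm level, its rubber foot (45 mm from the hinge) on the bar; 2.12 = end stop, if no bar is under it. Pushing the handle from behind toward jig -x takes 1 to 4 N.
- weight: Bystander: loose brass weight, 28 mm diameter, 43 mm high, standing on the bed behind the rail toward its +y end; origin at the centre of its underside.
- screwdriver: Bystander: loose screwdriver lying on the bench to the left of the jig, along its x; origin on its underside.
- caliper: Bystander: loose steel caliper, 220 mm long with a black slider, lying flat on the bench to the right of the jig; origin on the underside of its beam at mid length.
Not all that is in view belongs to the job. Leave any green look-alike of the bar alone.

How it is judged:
By the outcome, as a careful person would: the job done as asked, in the order asked, and still so for the second after the job is handed in, with the robot touching nothing.
It also fails if it takes over 58 s, if anything falls off the work surface, if the arm or the gripper's body presses on something with over 40 N, if the wrist force passes 120 N, or if a joint passes its speed limit or range.

## Working session

There is one attempt and no reset: what is moved stays moved. The work goes in short steps, Python scripts to look and compute and a tool call to move; the robot and the scene stay as the last step left them, time stands still between calls to the robot, and variables do not carry over. Pictures are saved under pics/ and viewed, at most 10 in all, crops included, and the job is handed in when it is done.

Besides the shell and the picture viewer there is one more tool, called after ">>>" by a JSON object that holds its "method" and its "body", one argument or row to a line. move_arm: Moves the arm, as the interface text tells. Its arguments: {"type":"object","properties":{"increments":{"type":"array","items":{"type":"array","items":{"type":"array","items":{"type":"number"}}}},"force":{"type":"number"}},"required":["increments"]}

```bash
mkdir -p pics; cat > h.py <<'E'
import numpy as np, cv2
from station import env, optics, workorder, nets
from scipy.spatial.transform import Rotation as R
def cal(n):
    c=optics.calibration(n); return np.array(c["intrinsics"]),np.array(c["world_from_camera"]),c
def px2w(n,rc,d=None,z=None):
    K,T,_=cal(n); r,c=rc
    v=np.array([(c-K[0,2])/K[0,0],-(r-K[1,2])/K[1,1],-1.])
    v=T[:3,:3]@v; o=T[:3,3]
    s=d if d is not None else (z-o[2])/v[2]
    return o+s*v
def w2px(n,p):
    K,T,_=cal(n); q=T[:3,:3].T@(np.array(p)-T[:3,3]); return np.array([K[1,2]-K[1,1]*q[1]/-q[2],K[0,2]+K[0,0]*q[0]/-q[2]])
E
python3 - <<'E'
from h import *
print(env.observe()); 
for n in("side","top"):
    im,d=optics.get_image(n); cv2.imwrite(f"pics/{n}0.png",im); np.save(f"pics/{n}d.npy",d); 
    K,T,c=cal(n); print(n,K.round(1).tolist(),T.round(3).tolist(),[k for k in c])
    for t in("bar_end_left","bar_end_right","bar","jig","hold_down_bar","hold_down_hinge","sensor","rail_face","weight"):
        for x in nets.tip_of(n,t)[:3]:
            r,cc=x["position"]; dd=d[int(r),int(cc)]
            print(t,round(x["p"],2),round(r,1),round(cc,1),px2w(n,(r,cc),dd).round(0) if dd>0 else None)
E
```

```text
{'time': 0.0, 'joints': array([ 7.17637802e+01,  2.83151879e+01,  7.71249141e+01, -6.29943773e-04,
        7.46272339e+01, -5.47246352e+00]), 'joint_vel': array([ 0.04780339, -0.01003825, -0.07517144, -0.01406194, -0.04170666,
       -0.0224463 ]), 'tau': array([ 4.27238920e-04, -8.82164311e+01, -3.83866739e+01, -8.20603191e-05,
        9.90032684e-03, -2.98705572e-05]), 'eef_pos': array([137.98890983, 609.24675012, 238.7100527 ]), 'orientation': array([-1.79932913e+02, -5.81720653e-03,  1.67236408e+02]), 'wrist_force': array([-0.31951   ,  0.32957258,  0.25414895]), 'moment': array([-0.01459247, -0.00806024, -0.06622689]), 'grasp_force': 0.0, 'finger_gap': 1.0003233948124535}
side [[494.4, 0.0, 255.7], [0.0, 494.4, 179.4], [0.0, 0.0, 1.0]] [[0.872, 0.264, -0.413, -73.828], [-0.49, 0.507, -0.71, -954.731], [0.022, 0.821, 0.571, 854.151], [0.0, 0.0, 0.0, 1.0]] ['intrinsics', 'world_from_camera']
bar_end_left 0.95 154.2 152.4 [309. 358.  17.]
bar_end_left 0.85 269.5 466.1 [ 807. -465.    3.]
bar_end_left 0.82 180.7 264.4 [554.  73.  13.]
bar_end_right 0.82 239.5 370.2 [ 659. -282.   17
[... 1022 characters left out ...]

bar_end_right 0.89 152.1 331.2 [ 656. -282.   17.]
bar_end_right 0.86 175.0 303.8 [ 569. -184.    9.]
bar_end_right 0.6 291.9 192.6 [139. 204.  17.]
bar 0.92 267.5 163.7 None
bar 0.56 187.4 272.3 [518. -69.  25.]
bar 0.56 128.4 350.9 [ 749. -355.   14.]
jig 0.82 175.0 264.0 [565. -38.  11.]
hold_down_bar 0.59 138.6 262.1 [704. -27.  -3.]
hold_down_hinge 0.73 155.5 263.8 [630. -34.  48.]
hold_down_hinge 0.57 188.0 271.3 [516. -65.  26.]
hold_down_hinge 0.42 150.7 228.5 [646.  94.  35.]
sensor 0.63 131.3 349.9 [ 738. -352.   10.]
sensor 0.55 266.8 165.1 [224. 306.  16.]
sensor 0.4 186.0 270.8 [523. -63.  29.]
rail_face 0.89 161.8 264.5 [610. -38.  32.]
weight 0.58 151.8 226.6 [641. 100.  39.]
```

```bash
python3 - <<'E'
import cv2
a=cv2.imread("pics/top0.png");b=cv2.imread("pics/side0.png")
cv2.imwrite("pics/topc.png",cv2.resize(a[110:240,180:380],None,fx=4,fy=4,interpolation=cv2.INTER_CUBIC))
cv2.imwrite("pics/both.png",cv2.resize(cv2.vconcat([a,b]),None,fx=.78,fy=.78))
E
```

```text
(no output)
```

View pics/both.png

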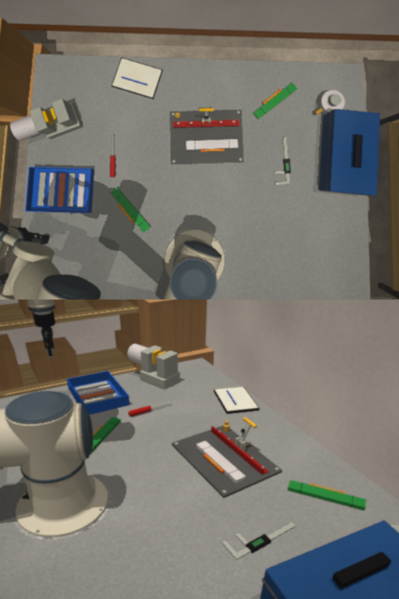

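View pics/topc.png

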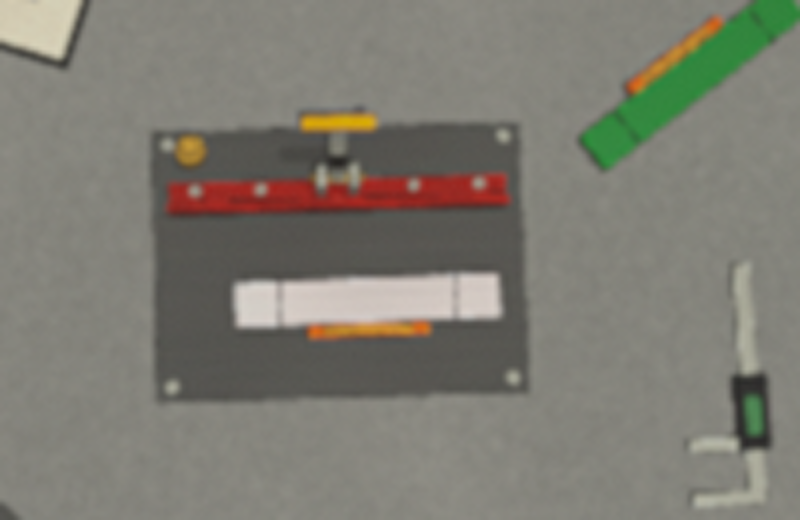

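The wanted bar is the silver one on the dark bed, at top pixel (185,271). The look-alikes are green: one right of the jig at (128,351), one near the base at (267,165). The bar lies askew, robot side of the red rail, with its orange strip toward the robot. The handle stands behind the clevis at (141,265).

```bash
cat >> h.py <<'E'
def jigfit(im,n="top"):
    """jig pose and bar pose from colour masks, by plane intersection"""
    hsv=cv2.cvtColor(im,cv2.COLOR_BGR2HSV)
    H,S,V=cv2.split(hsv)
    roi=np.zeros(H.shape,np.uint8)
    c=w2px(n,[565,-38,12]); cv2.circle(roi,(int(c[1]),int(c[0])),75 if n=="top" else 90,255,-1)
    def big(m):
        m=cv2.bitwise_and(m.astype(np.uint8)*255,roi); k,l,s,_=cv2.connectedComponentsWithStats(m)
        i=1+np.argmax(s[1:,4]); return np.argwhere(l==i)
    def rect(p,z):
        w=np.array([px2w(n,q,z=z)[:2] for q in p],np.float32)
        (c,s,a)=cv2.minAreaRect(w); b=cv2.boxPoints((c,s,a))
        e=max([b[1]-b[0],b[2]-b[1]],key=np.linalg.norm); e=e*np.sign(e[1])
        return np.array(c),sorted(s),np.degrees(np.arctan2(-e[0],e[1]))
    bar=rect(big((V>150)&(S<60)),28); rail=rect(big(((H<6)|(H>174))&(S>150)&(V>60)),37)
    org=rect(big((H>6)&(H<20)&(S>150)&(V>120)),25)
    return bar,rail,org
E
python3 - <<'E'
from h import *
for n in("top","side"):
    for k,x in zip(("bar","rail","org"),jigfit(cv2.imread(f"pics/{n}0.png"),n)): print(n,k,x)
# bed plate corners seen in top crop
for p in((153,132),(520,124),(527,393),(157,402)): print(px2w("top",(110+p[1]/4,180+p[0]/4),z=12).round(1))
print("handle",px2w("top",(110+123/4,180+339/4),z=127).round(1))
E
```

```text
top bar (array([528.38946533, -65.53408813]), [41.6248664855957, 236.70289611816406], np.float32(3.9794822))
top rail (array([622.4765625 , -35.36239624]), [26.44013786315918, 304.0043640136719], np.float32(3.2519832))
top org (array([500.65274048, -67.88350677]), [9.788504600524902, 108.58138275146484], np.float32(4.1730504))Traceback (most recent call last):
  File "<stdin>", line 3, in <module>
  File "h.py", line 28, in jigfit
    bar=rect(big((V>150)&(S<60)),28); rail=rect(big(((H<6)|(H>174))&(S>150)&(V>60)),37)
                                           ~~~~^^^^^^^^^^^^^^^^^^^^^^^^^^^^^^^^^^^^^^^^
  File "h.py", line 24, in rect
    w=np.array([px2w(n,q,z=z)[:2] for q in p],np.float32)
                ~~~~^^^^^^^^^
  File "h.py", line 7, in px2w
    K,T,_=cal(n); r,c=rc
          ~~~^^^
  File "h.py", line 5, in cal
    c=optics.calibration(n); return np.array(c["intrinsics"]),np.array(c["world_from_camera"]),c
ValueError: time passes only in moves, steps and waits
```

```bash
sed -i 's/^def cal(n):/import functools\n@functools.cache\ndef cal(n):/' h.py
python3 - <<'E'
from h import *
for n in("top","side"):
    for k,x in zip(("bar","rail","org"),jigfit(cv2.imread(f"pics/{n}0.png"),n)): print(n,k,x)
P=[px2w("top",(110+p[1]/4,180+p[0]/4),z=12) for p in((153,132),(520,124),(527,393),(157,402))]
for p in P: print(p.round(1))
print(np.mean(P,0))
print("handle",px2w("top",(110+123/4,180+339/4),z=125).round(1))
E
```

```text
top bar (array([528.38946533, -65.53408813]), [41.6248664855957, 236.70289611816406], np.float32(3.9794822))
top rail (array([622.4765625 , -35.36239624]), [26.44013786315918, 304.0043640136719], np.float32(3.2519832))
top org (array([500.65274048, -67.88350677]), [9.788504600524902, 108.58138275146484], np.float32(4.1730504))
side bar (array([ 356.31246948, -159.1206665 ]), [130.07180786132812, 154.18626403808594], np.float32(-71.313736))
side rail (array([606.80096436, -47.78474426]), [30.022184371948242, 322.8234558105469], np.float32(3.0755432))
side org (array([498.7694397, -69.1414566]), [13.954659461975098, 111.54743194580078], np.float32(4.2986298))
[678.9 134.4  12. ]
[ 696.7 -204.1   12. ]
[ 447.8 -214.3   12. ]
[430.  121.2  12. ]
[563.32804528 -40.7126916   12.        ]
handle [666.6 -34.9 125. ]
```

```bash
cat >> h.py <<'E'
J0=np.array([563.3,-40.7]); JY=3.03
def j2w(x,y):
    a=np.radians(JY); return J0+[x*np.cos(a)-y*np.sin(a),x*np.sin(a)+y*np.cos(a)]
def w2j(p):
    a=np.radians(JY); d=np.array(p)[:2]-J0; return np.array([d[0]*np.cos(a)+d[1]*np.sin(a),-d[0]*np.sin(a)+d[1]*np.cos(a)])
E
python3 - <<'E'
from h import *
A=R.from_euler("xyz",[-180,0,167.236],degrees=True); B=R.from_euler("xyz",[180,0,183.03],degrees=True)
p=np.r_[j2w(-95,67),150]; print(p,A.inv().apply(p-[138.096,609.554,239.277]), (A.inv()*B).as_rotvec(), w2j([528.4,-65.5]))
E
```

```text
[464.89126887  21.18474478 150.        ] [-448.7114258  -501.62893118   89.277     ] [-2.43376439e-16 -1.54563297e-33 -2.75657302e-01] [-36.16210861 -22.9205563 ]
```

>>> {"method": "move_arm", "body": {
  "increments": [
    [[-1,-0.4487,-0.5016,0.0893,0,0,-0.2757],[-1,-0.4487,-0.5016,0.0893,0,0,-0.2757],[-1,-0.4487,-0.5016,0.0893,0,0,-0.2757],[-1,-0.4487,-0.5016,0.0893,0,0,-0.2757],[-1,-0.4487,-0.5016,0.0893,0,0,-0.2757],[-1,-0.4487,-0.5016,0.0893,0,0,-0.2757],[-1,-0.4487,-0.5016,0.0893,0,0,-0.2757],[-1,-0.4487,-0.5016,0.0893,0,0,-0.2757],[-1,-0.4487,-0.5016,0.0893,0,0,-0.2757],[-1,-0.4487,-0.5016,0.0893,0,0,-0.2757],[-1,-0.4487,-0.5016,0.0893,0,0,-0.2757],[-1,-0.4487,-0.5016,0.0893,0,0,-0.2757],[-1,-0.4487,-0.5016,0.0893,0,0,-0.2757],[-1,-0.4487,-0.5016,0.0893,0,0,-0.2757],[-1,-0.4487,-0.5016,0.0893,0,0,-0.2757],[-1,-0.4487,-0.5016,0.0893,0,0,-0.2757],[-1,-0.4487,-0.5016,0.0893,0,0,-0.2757],[-1,-0.4487,-0.5016,0.0893,0,0,-0.2757]]
  ]
}}

```text
time: 3.25
eef_pos: [464.8, 21.3, 150.0]
orientation: [-180.0, -0.0, -177.0]
wrist_force: [1.1, -1.1, 0.5]
finger_gap: -0.002
grasp_force: 0.0
```

```bash
python3 - <<'E'
from h import *
im,d=optics.get_image("wrist"); cv2.imwrite("pics/w1.png",im)
a,_=optics.get_image("top"); cv2.imwrite("pics/top1.png",a)
for x in jigfit(a): print(x, w2j(x[0]))
E
```

```text
(array([515.23168945,  37.48706818]), [109.95797729492188, 143.28457641601562], np.float32(-5.4830065)) [-43.86823384  80.61859692]
(array([623.17468262, -37.20372009]), [26.08611488342285, 300.32568359375], np.float32(2.9479392)) [59.97578677  0.32648641]
(array([ 502.60568237, -102.23763275]), [7.274398326873779, 39.8089485168457], np.float32(1.6754618)) [-63.86227394 -58.24337219]
```

View pics/w1.png

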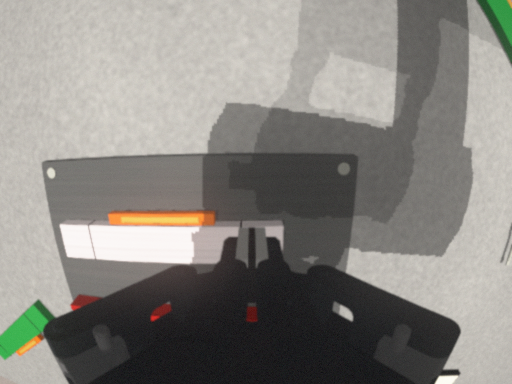

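The wrist picture shows the silver bar with its orange strip at (162,218) and the closed fingers over its +y end at (252,250), beside the strip. Now I descend and push the left end.

>>> {"method": "move_arm", "body": {
  "increments": [
    [[-1,0,0,0.06,0,0,0],[-1,0,0,0.11,0,0,0],[-1,0,0,0.124,0,0,0],[-1,0,0,0.124,0,0,0],[-1,-0.01,0,0.124,0,0,0],[-1,-0.02,0,0.124,0,0,0],[-1,-0.025,0,0.124,0,0,0],[-1,-0.03,0,0.124,0,0,0],[-1,-0.034,0,0.124,0,0,0],[-1,-0.038,0,0.124,0,0,0],[-1,-0.042,0,0.124,0,0,0],[-1,-0.045,0,0.124,0,0,0],[-1,-0.045,0,0.124,0,0,0]]
  ]
}}

```text
time: 4.97
eef_pos: [510.2, 23.6, 26.0]
orientation: [-180.0, 0.0, -177.0]
wrist_force: [0.5, 0.4, 0.1]
finger_gap: 0.001
grasp_force: 0.0
```

```bash
python3 - <<'E'
from h import *
im,d=optics.get_image("wrist"); cv2.imwrite("pics/w2.png",im)
a,_=optics.get_image("side"); b=cv2.resize(a[130:270,190:370],(540,420),interpolation=cv2.INTER_CUBIC)
cv2.imwrite("pics/c2.png",b)
E
```

```text
(no output)
```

View pics/c2.png

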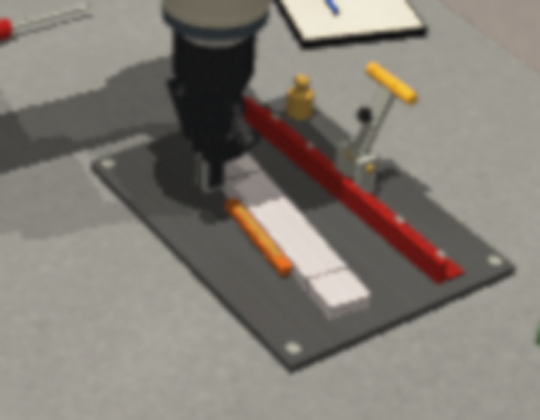

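The side crop shows the finger against the bar's +y end, just clear of the strip end at (232,205). I'll quantify from the strip's line.

```bash
cat >> h.py <<'E'
def strip(n):
    a,_=optics.get_image(n); H,S,V=cv2.split(cv2.cvtColor(a,cv2.COLOR_BGR2HSV))
    c=w2px(n,[540,-60,20]).astype(int); roi=np.zeros(H.shape,np.uint8); cv2.circle(roi,(c[1],c[0]),60,255,-1)
    m=((H>5)&(H<20)&(S>140)&(V>70)).astype(np.uint8)*roi
    k,l,s,_=cv2.connectedComponentsWithStats(m); l=l==1+np.argmax(s[1:,4])
    w=np.array([w2j(px2w(n,q,z=25)) for q in np.argwhere(l)],np.float32)
    (c,s,_)=r=cv2.minAreaRect(w); b=cv2.boxPoints(r); e=max([b[1]-b[0],b[2]-b[1]],key=np.linalg.norm); e*=np.sign(e[1])
    return n,"jig centre",np.round(c,1),"size",np.round(s,1),"yaw rel",round(float(np.degrees(np.arctan2(-e[0],e[1]))),1)
E
python3 - <<'E'
from h import *
print(strip("side")); print(strip("top"))
E
```

```text
('side', 'jig centre', array([-59.1, -25.7]), 'size', array([115.3,  16.5]), 'yaw rel', -6.2)
('top', 'jig centre', array([-58.4, -47.7]), 'size', array([54.7, 10.8]), 'yaw rel', -9.5)
```

>>> {"method": "move_arm", "body": {
  "increments": [
    [[-1,0.025,0,0,0,0,0],[-1,0.05,0,0,0,0,0],[-1,0.05,-0.05,0,0,0,0],[-1,0.05,-0.1,0,0,0,0],[-1,0.05,-0.15,0,0,0,0],[-1,0.05,-0.18,0,0,0,0],[-1,0.05,-0.18,0,0,0,0],[-1,0.035,-0.18,0,0,0,0],[-1,0.026,-0.18,0,0,0,0],[-1,0.021,-0.18,0,0,0,0],[-1,0.016,-0.18,0,0,0,0],[-1,0.011,-0.18,0,0,0,0],[-1,0.006,-0.18,0,0,0,0],[-1,0.001,-0.18,0,0,0,0],[-1,-0.004,-0.18,0,0,0,0],[-1,-0.009,-0.18,0,0,0,0],[-1,-0.014,-0.18,0,0,0,0],[-1,-0.014,-0.18,0,0,0,0]]
  ]
}}

```text
time: 7.42
eef_pos: [533.9, -155.5, 26.0]
orientation: [-180.0, 0.0, -177.0]
wrist_force: [0.6, 0.1, -0.2]
finger_gap: -0.002
grasp_force: 0.0
```

```bash
python3 - <<'E'
from h import *
print(strip("side")); print(strip("top")); print(w2j(env.observe()["eef_pos"]))
E
```

```text
('side', 'jig centre', array([-45.1, -27.9]), 'size', array([ 18.2, 114.3]), 'yaw rel', 6.6)
('top', 'jig centre', array([121.4, -10.7]), 'size', array([36.6,  0. ]), 'yaw rel', -1.3)
[ -35.90805521 -112.95091097]
```

>>> {"method": "move_arm", "body": {
  "increments": [
    [[-1,0.025,0,0,0,0,0],[-1,0.054,0,0,0,0,0],[-1,0.054,0.05,0,0,0,0],[-1,0.054,0.1,0,0,0,0],[-1,0.054,0.15,0,0,0,0],[-1,0.054,0.18,0,0,0,0],[-1,0.054,0.18,0,0,0,0],[-1,0.04,0.18,0,0,0,0],[-1,0.03,0.18,0,0,0,0],[-1,0.025,0.18,0,0,0,0],[-1,0.02,0.18,0,0,0,0],[-1,0.015,0.18,0,0,0,0],[-1,0.01,0.18,0,0,0,0],[-1,0.005,0.18,0,0,0,0],[-1,0,0.18,0,0,0,0],[-1,-0.005,0.18,0,0,0,0],[-1,-0.01,0.18,0,0,0,0],[-1,-0.015,0.18,0,0,0,0],[-1,-0.02,0.18,0,0,0,0]]
  ]
}}

```text
time: 9.9
eef_pos: [544.1, 25.4, 26.0]
orientation: [-180.0, -0.0, -177.0]
wrist_force: [-1.3, -0.4, 1.0]
finger_gap: 0.004
grasp_force: 0.6
```

```bash
python3 - <<'E'
from h import *
print(strip("side")); print(w2j(env.observe()["eef_pos"]))
E
```

```text
('side', 'jig centre', array([-28.4, -24.2]), 'size', array([115.9,  16.6]), 'yaw rel', -8.4)
[-14.91917292  66.97458072]
```

>>> {"method": "move_arm", "body": {
  "increments": [
    [[-1,0.03,0,0,0,0,0],[-1,0.059,0,0,0,0,0],[-1,0.059,-0.05,0,0,0,0],[-1,0.059,-0.1,0,0,0,0],[-1,0.059,-0.15,0,0,0,0],[-1,0.059,-0.18,0,0,0,0],[-1,0.059,-0.18,0,0,0,0],[-1,0.045,-0.18,0,0,0,0],[-1,0.035,-0.18,0,0,0,0],[-1,0.03,-0.18,0,0,0,0],[-1,0.025,-0.18,0,0,0,0],[-1,0.02,-0.18,0,0,0,0],[-1,0.015,-0.18,0,0,0,0],[-1,0.01,-0.18,0,0,0,0],[-1,0.005,-0.18,0,0,0,0],[-1,0,-0.18,0,0,0,0],[-1,-0.004,-0.18,0,0,0,0],[-1,-0.008,-0.18,0,0,0,0]]
  ]
}}

```text
time: 12.2
eef_pos: [561.5, -153.9, 25.9]
orientation: [180.0, -0.0, -177.0]
wrist_force: [-1.1, -0.2, 0.0]
finger_gap: 0.0
grasp_force: 0.7
```

```bash
python3 - <<'E'
from h import *
print(strip("side")); print(w2j(env.observe()["eef_pos"]))
E
```

```text
('side', 'jig centre', array([-14.5, -26.8]), 'size', array([ 18.1, 114.2]), 'yaw rel', 3.7)
[  -7.26199043 -113.03528382]
```

>>> {"method": "move_arm", "body": {
  "increments": [
    [[-1,0.03,0,0,0,0,0],[-1,0.047,0,0,0,0,0],[-1,0.047,0.05,0,0,0,0],[-1,0.047,0.1,0,0,0,0],[-1,0.047,0.15,0,0,0,0],[-1,0.047,0.18,0,0,0,0],[-1,0.047,0.18,0,0,0,0],[-1,0.035,0.18,0,0,0,0],[-1,0.025,0.18,0,0,0,0],[-1,0.019,0.18,0,0,0,0],[-1,0.014,0.18,0,0,0,0],[-1,0.009,0.18,0,0,0,0],[-1,0.005,0.18,0,0,0,0],[-1,0.002,0.18,0,0,0,0],[-1,-0.001,0.18,0,0,0,0],[-1,-0.004,0.18,0,0,0,0],[-1,-0.004,0.18,0,0,0,0]]
  ]
}}

```text
time: 14.38
eef_pos: [555.1, 26.0, 25.8]
orientation: [180.0, -0.1, -177.0]
wrist_force: [-4.4, 0.0, 1.8]
finger_gap: 0.002
grasp_force: 2.2
```

```bash
python3 - <<'E'
from h import *
print(strip("side")); print(w2j(env.observe()["eef_pos"]))
E
```

```text
('side', 'jig centre', array([ -7.1, -25.4]), 'size', array([113.5,  16.6]), 'yaw rel', -0.8)
[-4.64777876 67.05688906]
```

>>> {"method": "move_arm", "body": {
  "increments": [
    [[-1,0.02,0,0,0,0,0],[-1,0.041,0,0,0,0,0],[-1,0.041,-0.05,0,0,0,0],[-1,0.041,-0.1,0,0,0,0],[-1,0.041,-0.15,0,0,0,0],[-1,0.041,-0.18,0,0,0,0],[-1,0.041,-0.18,0,0,0,0],[-1,0.03,-0.18,0,0,0,0],[-1,0.02,-0.18,0,0,0,0],[-1,0.014,-0.18,0,0,0,0],[-1,0.009,-0.18,0,0,0,0],[-1,0.006,-0.18,0,0,0,0],[-1,0.003,-0.18,0,0,0,0],[-1,0.001,-0.18,0,0,0,0],[-1,-0.001,-0.18,0,0,0,0],[-1,-0.001,-0.18,0,0,0,0]]
  ]
}}

```text
time: 16.42
eef_pos: [566.1, -153.7, 25.9]
orientation: [180.0, -0.0, -177.0]
wrist_force: [-2.4, -1.7, 0.6]
finger_gap: -0.001
grasp_force: 1.2
```

```bash
python3 - <<'E'
from h import *
print(strip("side")); o=env.observe();print(w2j(o["eef_pos"]),o["wrist_force"])
E
```

```text
('side', 'jig centre', array([ -5.4, -27. ]), 'size', array([ 17.9, 115.7]), 'yaw rel', 0.9)
[  -3.17871001 -113.00033451] [-2.53812015 -0.33144091  0.05024427]
```

>>> {"method": "move_arm", "body": {
  "increments": [
    [[-1,-0.001,0,0,0,0,0],[-1,-0.002,0,0,0,0,0],[-1,-0.003,0,0,0,0,0],[-1,-0.003,0,0,0,0,0]]
  ]
}}

```text
time: 16.98
eef_pos: [566.5, -153.2, 25.8]
orientation: [179.9, -0.3, -177.0]
wrist_force: [-17.8, -4.7, 11.3]
finger_gap: -0.004
grasp_force: 9.0
```

>>> {"method": "move_arm", "body": {
  "increments": [
    [[-1,0.02,0,0,0,0,0],[-1,0.04,0,0,0,0,0],[-1,0.04,0.05,0,0,0,0],[-1,0.04,0.1,0,0,0,0],[-1,0.04,0.15,0,0,0,0],[-1,0.04,0.18,0,0,0,0],[-1,0.04,0.18,0,0,0,0],[-1,0.03,0.18,0,0,0,0],[-1,0.02,0.18,0,0,0,0],[-1,0.013,0.18,0,0,0,0],[-1,0.008,0.18,0,0,0,0],[-1,0.005,0.18,0,0,0,0],[-1,0.003,0.18,0,0,0,0],[-1,0.002,0.18,0,0,0,0],[-1,0.001,0.18,0,0,0,0],[-1,0,0.18,0,0,0,0],[-1,0,0.18,0,0,0,0]]
  ]
}}

```text
time: 19.1
eef_pos: [556.1, 26.2, 25.6]
orientation: [180.0, -0.4, -177.0]
wrist_force: [-17.2, -4.5, 10.9]
finger_gap: 0.0
grasp_force: 8.3
```

```bash
python3 - <<'E'
from h import *
print(strip("side")); o=env.observe();print(w2j(o["eef_pos"]),o["wrist_force"])
E
```

```text
('side', 'jig centre', array([ -3.2, -26.3]), 'size', array([ 17.8, 114.4]), 'yaw rel', 0.6)
[-3.63802511 67.15621819] [-15.93766013  -4.43044017  12.28676469]
```

>>> {"method": "move_arm", "body": {
  "increments": [
    [[-1,0.02,0,0,0,0,0],[-1,0.04,0,0,0,0,0],[-1,0.04,-0.05,0,0,0,0],[-1,0.04,-0.1,0,0,0,0],[-1,0.04,-0.15,0,0,0,0],[-1,0.04,-0.18,0,0,0,0],[-1,0.04,-0.18,0,0,0,0],[-1,0.03,-0.18,0,0,0,0],[-1,0.02,-0.18,0,0,0,0],[-1,0.013,-0.18,0,0,0,0],[-1,0.008,-0.18,0,0,0,0],[-1,0.005,-0.18,0,0,0,0],[-1,0.003,-0.18,0,0,0,0],[-1,0.002,-0.18,0,0,0,0],[-1,0.001,-0.18,0,0,0,0],[-1,0,-0.18,0,0,0,0],[-1,0,-0.18,0,0,0,0]]
  ]
}}

```text
time: 21.28
eef_pos: [566.5, -153.4, 25.8]
orientation: [179.9, -0.3, -177.0]
wrist_force: [-16.3, -4.8, 10.5]
finger_gap: -0.003
grasp_force: 8.0
```

```bash
python3 - <<'E'
from h import *
print(strip("side")); o=env.observe();print(w2j(o["eef_pos"]),o["wrist_force"])
E
```

```text
('side', 'jig centre', array([ -4.3, -26.9]), 'size', array([115.9,  17.6]), 'yaw rel', -0.1)
[  -2.78297336 -112.73437138] [-15.6362548   -4.05357223  10.43183602]
```

>>> {"method": "move_arm", "body": {
  "increments": [
    [[-1,0.005,0,0,0,0,0],[-1,0.03,0,0,0,0,0],[-1,0.06,0,0,0,0,0],[-1,0.06,0,-0.06,0,0,0],[-1,0.06,0,-0.12,0,0,0],[-1,0.03,0,-0.18,0,0,0],[-1,-0.02,0.02,-0.204,0,0,0],[-1,-0.06,0.06,-0.204,0,0,0],[-1,-0.11,0.09,-0.204,0,0,0],[-1,-0.15,0.113,-0.204,0,0,0],[-1,-0.15,0.113,-0.204,0,0,0],[-1,-0.15,0.113,-0.204,0,0,0]]
  ]
}}

```text
time: 22.82
eef_pos: [712.6, -32.9, 229.6]
orientation: [-180.0, -0.0, -177.0]
wrist_force: [0.4, -0.8, 0.2]
finger_gap: 0.003
grasp_force: 0.0
```

```bash
python3 - <<'E'
from h import *
print(strip("side")); o=env.observe();print(w2j(o["eef_pos"]),o["wrist_force"])
a,_=optics.get_image("side"); cv2.imwrite("pics/s5.png",cv2.resize(a[110:260,200:370],(680,600),interpolation=cv2.INTER_CUBIC))
for t in ("hold_down_bar","bar_end_left","bar_end_right"):
    for x in nets.tip_of("side",t)[:3]:
        z=120 if t[0]=="h" else 20
        print(t,x["p"],x["position"],w2j(px2w("side",x["position"],z=z)))
E
```

```text
('side', 'jig centre', array([ -3.8, -25.5]), 'size', array([ 18.5, 115.8]), 'yaw rel', 1.0)
[149.25636453  -0.49152797] [-0.57670089  0.02882633 -0.20074741]
hold_down_bar 0.57 [155.8, 320.0] [111.21711632   9.83376426]
hold_down_bar 0.28 [181.7, 306.5] [  1.57918103 -72.14942832]
bar_end_left 0.97 [175.3, 282.0] [ 51.81493425 101.99654739]
bar_end_left 0.7 [156.6, 152.0] [-240.96353971  395.13831081]
bar_end_left 0.68 [269.5, 466.5] [ 203.12743417 -446.45391537]
bar_end_right 0.91 [241.1, 368.8] [  72.53627654 -251.56727594]
bar_end_right 0.81 [221.5, 333.0] [  44.33429308 -144.89990444]
bar_end_right 0.56 [196.5, 112.4] [-416.16437829  256.46618853]
```

View pics/s5.png

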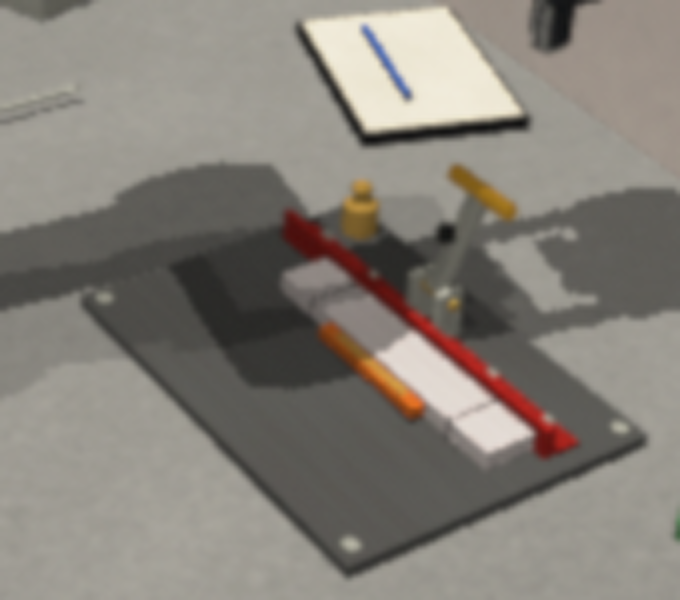

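The side picture shows the bar's rail-side edge touching the rail from (330,262) to (540,435). The hold-down is still up with its handle at (483,192), and the weight is undisturbed. Next I push the handle from behind.

>>> {"method": "move_arm", "body": {
  "increments": [
    [[-1,0,0,0.05,0,0,0],[-1,0,0,0.09,0,0,0],[-1,0,0,0.112,0,0,0],[-1,0,0,0.112,0,0,0],[-1,-0.01,0,0.112,0,0,0],[-1,-0.018,0,0.112,0,0,0],[-1,-0.023,0,0.112,0,0,0],[-1,-0.028,0,0.112,0,0,0],[-1,-0.033,0,0.112,0,0,0],[-1,-0.038,0,0.112,0,0,0],[-1,-0.043,0,0.112,0,0,0],[-1,-0.048,0,0.112,0,0,0],[-1,-0.053,0,0.112,0,0,0],[-1,-0.058,0,0.112,0,0,0],[-1,-0.063,0,0.112,0,0,0],[-1,-0.068,0,0.112,0,0,0],[-1,-0.072,0,0.112,0,0,0],[-1,-0.072,0,0.112,0,0,0]]
  ]
}}

```text
time: 25.32
eef_pos: [785.2, -28.9, 117.9]
orientation: [180.0, 0.0, -177.0]
wrist_force: [-0.3, -0.4, -0.0]
finger_gap: -0.0
grasp_force: 0.0
```

```bash
python3 - <<'E'
from h import *
print(strip("side")); o=env.observe();print(w2j(o["eef_pos"]),o["wrist_force"])
a,_=optics.get_image("side"); cv2.imwrite("pics/s6.png",cv2.resize(a[110:260,200:370],(680,600),interpolation=cv2.INTER_CUBIC))
E
```

```text
('side', 'jig centre', array([ -3.4, -25.5]), 'size', array([ 17.9, 115.8]), 'yaw rel', 0.9)
[2.21993101e+02 7.89261565e-04] [-0.65166755 -0.13681732  0.37173135]
```

View pics/s6.png

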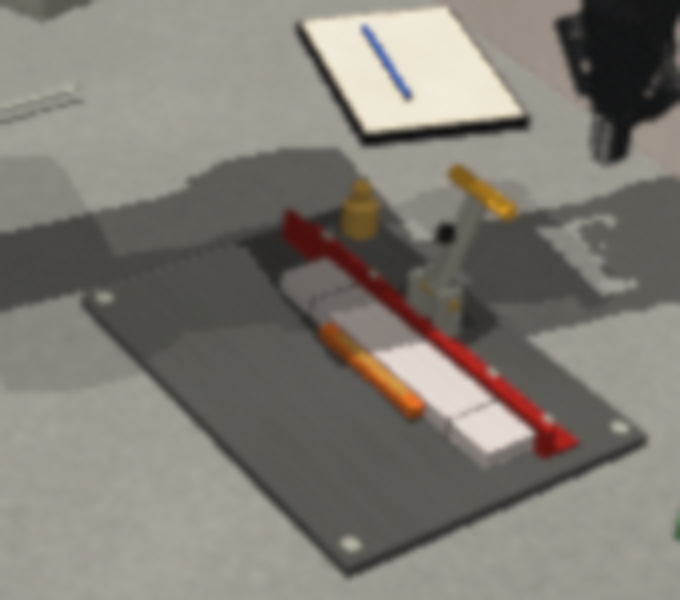

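I used the wrong sign: the tool moved away from the handle, with nothing touched. The handle is still at (483,192). Now I push the right way, along tool +x.

>>> {"method": "move_arm", "body": {
  "increments": [
    [[-1,0.04,0,0,0,0,0],[-1,0.08,0,0,0,0,0],[-1,0.094,0,0,0,0,0],[-1,0.1,0,0,0,0,0],[-1,0.105,0,0,0,0,0],[-1,0.11,0,0,0,0,0],[-1,0.115,0,0,0,0,0],[-1,0.12,0,0,0,0,0],[-1,0.125,0,0,0,0,0],[-1,0.13,0,0,0,0,0],[-1,0.135,0,0,0,0,0],[-1,0.14,0,0,0,0,0],[-1,0.144,0,0,0,0,0],[-1,0.144,0,0,0,0,0]]
  ]
}}

```text
time: 27.18
eef_pos: [640.8, -36.6, 118.0]
orientation: [180.0, -0.0, -177.0]
wrist_force: [-0.5, 0.2, -0.5]
finger_gap: 0.005
grasp_force: 0.0
```

```bash
python3 - <<'E'
from h import *
o=env.observe();print(w2j(o["eef_pos"]),o["wrist_force"])
a,_=optics.get_image("side"); cv2.imwrite("pics/s7.png",cv2.resize(a[110:260,200:370],(680,600),interpolation=cv2.INTER_CUBIC))
E
```

```text
[7.76296659e+01 4.03260621e-02] [-0.54324576  0.226033   -0.47060957]
```

View pics/s7.png

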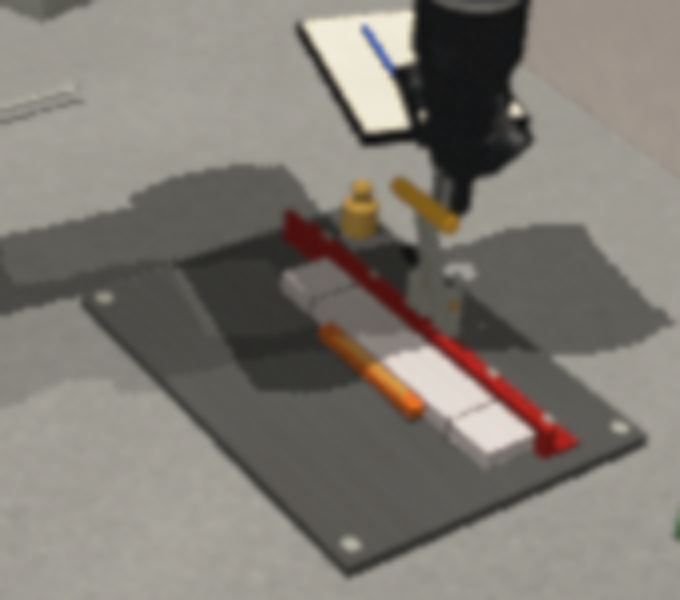

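The handle at (425,203) is just past upright, ahead of the finger with no force on it. I back off and let it drop.

>>> {"method": "move_arm", "body": {
  "increments": [
    [[-1,0,0,0,0,0,0],[-1,0,0,0,0,0,0],[-1,0,0,0,0,0,0],[-1,0,0,0,0,0,0],[-1,-0.02,0,0,0,0,0],[-1,-0.05,0,0,0,0,0],[-1,-0.07,0,-0.04,0,0,0],[-1,-0.07,0,-0.09,0,0,0],[-1,-0.07,0,-0.13,0,0,0],[-1,-0.07,0,-0.13,0,0,0],[-1,-0.07,0,-0.13,0,0,0],[-1,-0.07,0,-0.13,0,0,0]]
  ]
}}

```text
time: 28.72
eef_pos: [710.5, -32.8, 246.5]
orientation: [180.0, -0.1, -177.0]
wrist_force: [-0.0, 0.0, -0.4]
finger_gap: -0.001
grasp_force: 0.0
```

```bash
python3 - <<'E'
from h import *
o=env.observe();print(w2j(o["eef_pos"]),o["wrist_force"],o["time"])
a,_=optics.get_image("side"); print(strip("side")); cv2.imwrite("pics/s8.png",cv2.resize(a[110:260,200:370],(680,600),interpolation=cv2.INTER_CUBIC))
E
```

```text
[1.47371149e+02 1.16933525e-01] [-0.00745485  0.04712882 -0.42426239] 28.725
('side', 'jig centre', array([ 2.4, -9.9]), 'size', array([148.2,  30. ]), 'yaw rel', -2.9)
```

View pics/s8.png

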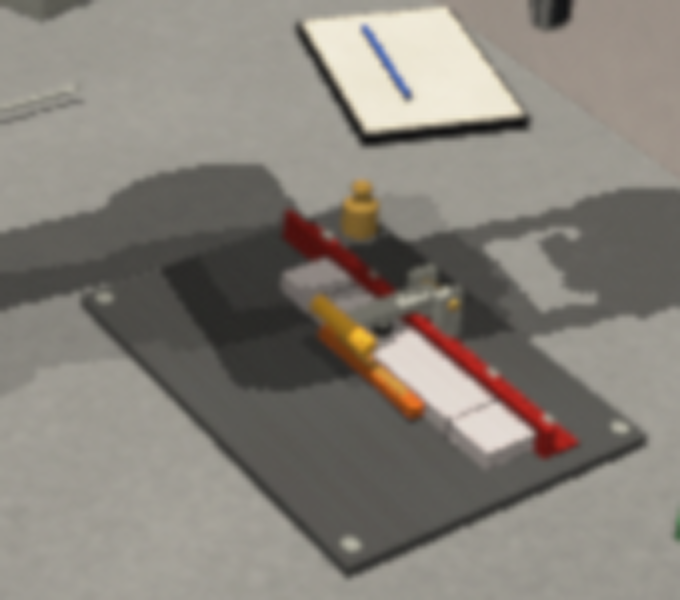

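The hold-down is down on the bar with its handle at (345,325). The bar's right end is still at the rail at (530,435), the weight has not moved, and the robot is clear.

```bash
python3 -c "
from station import workorder; print(workorder.close_job())"
```

```text
the job is handed in; nothing more can be done
None
```

The job is handed in (about 29 s): the bar is flush on the red rail by contact force at both ends and by camera, the hold-down rests on it, the robot is clear, the strip was not touched as far as pictures and clearances show, and the weight looked unmoved; I did not re-check the screwdriver or caliper at the end.

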